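Load a spindle blank and hold the cam clamp at full lift

ROBOT

A 7-joint arm with a two-finger parallel gripper is mounted at the origin on the work surface. World frame = base frame: x ahead of the robot, y to its left, z up, the work surface at z = 0. Lengths are in m, angles in rad, forces in N, time in s.
With the tool pointing down it reaches from about 0.425 to 1.025 m from the base axis. Payload 9.4 kg.
Tool frame: the origin (TCP) lies at the very end of the fingers, on their centre line; the grasp point (between the pads) lies 19 mm behind it; z points along the fingers, y is the line along which they close (so a half turn about z gives the same grasp; the last joint's range is limited). The gripper opens to 93 mm and grips with 3 to 60 N. Pads are 15 mm wide; open, the fingers measure 128 mm over their backs; the gripper's body (75 mm by 188 mm) begins 65 mm behind the grasp point.
Start: joints at [1.221, 0.599, -0.003, 1.599, 0.002, 0.943, -0.08], TCP at [0.195, -0.698, 0.219] pointing down, gripper open.
Joint ranges: [-2.57, 2.57], [-0.35, 1.97], [-1.29, 1.29], [0.11, 2.56], [-1.05, 4.19], [0.11, 1.86], [-2.63, 2.63]. Speed limits (rad/s): [2.22, 2.22, 3.01, 3.01, 3.14, 3.14, 3.14].

INTERFACE

Orientations are given as a rotation vector (axis times angle).
In Python, from cell import env, optics, workorder gives the robot as it stands.
- The arm moves only by the tool arm_command, never from a script. Its argument "moves" is a list that holds one entry, the list of rows, each a list of 7 numbers: the shift along the world's x, y, z in m, then the turn, a rotation vector about the world's x, y, z in rad, then the closure, from -1 (fully open) to 1 (shut), so that 0 is half open. In form: [[[dx, dy, dz, ax, ay, az, hand], ...]]. A call has 1 to 12 rows; each row shifts and turns the commanded pose from where the row before left it; what a row does not reach is not made up. A row lasts 1/12 s, in which the tool goes at most 41.7 mm and 7.16 degrees, less where a joint would pass 70% of its speed; a pose out of reach is approached as far as the arm can. A call with a gripper value outside its range is refused whole. The fingers move at their own pace and stop on an object; the grip force is fixed at half the most. Time passes only in rows, so rows that do not move let the fingers close. It gives the time, the measured TCP pose, the force, the opening and the grip force at its end, in the units of the state.
- env.get_obs(): the state, without advancing time (a new reading comes with each control period).
- optics.snapshot(name): name is "scene" or "side" or "wrist"; returns a dict with "color" (480x640x3 uint8, red, green, blue), "vfov" (degrees; the focal length in pixels is half the picture's height over the tangent of half this angle, whatever the lens; pixels are square), "cx", "cy" (the principal point, pixels), "world_to_cam" (4x4, takes a point from world to camera coordinates); the wrist camera has in their place "hand_eye" (4x4, takes a point from camera to tool coordinates, whose origin is the TCP and whose axes are the flange's). Camera axes: x right, y up, looking along -z (the intrinsics and any distortion apply to the point x, -y, -z); pixel columns grow to the right and rows downward; lengths in m; the calibration is good to about 2 mm. A picture is of the moment at which its call begins: read the wrist's pose just before it. There is no depth.
- workorder.sign_off(): hands the job in; it is judged then, once.
The state is a dict: "clock": time; "joint_pos": joint angles; "qvel": joint speeds; "joint_efforts": joint torques, N m; "eef_pos": TCP position; "ee_rot": TCP orientation; "force": force on the tool from outside, world axes, zero at the start; "wrist_torque": the same for the moment, N m; "width": finger opening in m; "finger_force": force on a finger pad.
Only numpy, scipy, OpenCV 4.12 (cv2) and the standard library are available. Lean on these libraries where they do the work, as an engineer would, in place of code of your own. Each camera call takes 0.05 s, during which the arm holds its last target. There are 200 camera calls.

TASK

Load the square steel spindle blank into the cam clamp fixture for me: lay it flat in the channel between the fence pads and the jaw, with its square end up against the end stop and its thin turned spigot pointing out of the open end, and let go of it. Then swing the cam lever by its knob round to the top of its lift, where it stands straight out from the jaw at right angles to the blank and the blank is clamped, and hold it there: the lever springs back when it is let go, so finish while still holding it, so that I can punch the centre. Leave the other things on the bench where they are.

Things in the scene. Friction and masses are not known exactly. Their poses are not given: they have to be found in the camera images.
- blank: the spindle blank, bright steel, 0.24 kg, lying flat on the bench: a square bar 16 x 16 mm, 110 mm long, with one end turned down to a round spigot 10 mm in diameter and 30 mm long (140 mm over all). Origin: middle of the underside of the square part. Own x runs along the bar: square end face at x = +55 mm, spigot from x = -55 to -85 mm, its axis 8 mm above the origin; own z up.
- spigot_end (a point): centre of the free end face of the blank's spigot (85 mm from the blank's origin, on its -x side)
- fixture: the cam clamp fixture, bolted to the bench: a grey base plate, 160 mm along x and from +45 to -115 mm along y, 16 mm thick; its top is the floor of the channel. Origin: at bench height, under the axis of the clamped blank; own x runs along the channel to the end stop, own z up. The jaw and the lever are on the -y side, the channel's open end at -x.
- seat (a point): where the blank's origin (middle of its underside) lies when it is clamped and against the stop: fixture x = +3 mm, y = 0, z = 16 mm on the plate. The blank's x axis then points the same way as the fixture's.
- stop (a point): middle of the end stop's face, a steel block 16 mm long, 34 mm wide and 14 mm high above the plate: fixture x = +58 mm, y = -4 mm
- fence (a point): foot of the fence line, fixture x = 0, y = +8 mm, on the plate: two fixed steel pads, 12 mm high above the plate, touch the clamped blank's side here; each 28 mm long (|x| from 24 to 52 mm) and 28 mm deep, with a free gap of 48 mm between them for a finger
- jaw: the sliding steel jaw on the -y side of the channel; the cam drives it to +y, a light spring pushes it back. U-shaped: two prongs opposite the fence pads (same length and gap between them, 26 mm deep), tops 12 mm above the plate. Origin: starts at the fixture's origin, slides with the jaw. Fully open, the prong faces are at fixture y = -19 mm: a channel 27 mm wide (25 mm or more at the start).
- cam_lever (a joint): angle of the lever about its upright pivot, rad: 0 fully open, growing counter-clockwise from above. Highest lift at 1.75, the lever pointing to the fixture's -y, straight away from the jaw; beyond it the lift falls, stop at 2.3. The lever points at (value - 3.32) rad from the fixture's x axis. A spring pulls it to 0 (about 4 N at the knob at full lift); in the first 0.2 rad friction holds it.
- pivot (a point): the pivot of the cam lever, on its axis, 38 mm above the bench at the top of the lever's flat arm (8 mm thick, 14 mm wide); it lies at x = 0, y = -80 mm of the fixture
- knob (a point): middle of the black upright knob at the end of the lever, 90 mm from the pivot axis, 53 mm above the bench. The knob is 22 mm in diameter, from 38 to 68 mm above the bench, and turns freely on its own upright axis
- punch: bystander: a centre punch, dark steel rod 12 mm thick and 110 mm long, lying on the bench; origin at its middle underside
- screwdriver: bystander: a screwdriver 150 mm long, lying on the bench
- hammer: bystander: a hammer 240 mm long, lying at the right of the bench
- caliper: bystander: a sliding caliper 230 mm long and 12 mm high, lying behind the fixture
- oiler: bystander: a white oil bottle 60 mm in diameter and 160 mm high with a spout, standing at the left of the bench
- vblock: bystander: a steel vee block 50 x 40 x 38 mm, standing behind the fixture
Not all that is in view belongs to the job. What is shaped like the blank but green is not meant.

How it is judged:
By the outcome, as a careful person would: the job done as asked, in the order asked, and still so for the second after the job is handed in, while the arm keeps its last pose, push and grip.
It also fails if it takes over 51 s, if anything falls off the work surface, if the arm or the gripper's body presses on something with over 40 N, if the wrist force passes 120 N, or if a joint passes its speed limit or range.

## Working session

There is one attempt and no reset: what is moved stays moved. The work goes in short steps, Python scripts to look and compute and a tool call to move; the robot and the scene stay as the last step left them, time stands still between calls to the robot, and variables do not carry over. Pictures are saved under pics/ and viewed, at most 10 in all, crops included, and the job is handed in when it is done.

Besides the shell and the picture viewer there is one more tool, called after "Request:" as name(argument=value, ...) on one line, values as JSON. arm_command: Moves the arm, as the interface text tells. Its arguments: {"type":"object","properties":{"moves":{"type":"array","items":{"type":"array","items":{"type":"array","items":{"type":"number"}}}}},"required":["moves"]}

```bash
mkdir -p pics; ls
cat > h.py <<'E'
import numpy as np, cv2
from cell import env, optics, workorder
def save(s,n,crop=None,k=1):
    im=s["color"][:,:,::-1]
    if crop: x0,y0,x1,y1=crop; im=im[y0:y1,x0:x1]
    cv2.imwrite(f"pics/{n}.png",cv2.resize(im,None,fx=k,fy=k,interpolation=cv2.INTER_CUBIC))
E
python3 - <<'E'
from h import *
o=env.get_obs(); print(o)
for n in("scene","side","wrist"):
    s=optics.snapshot(n); save(s,n+"0"); print(n,{k:v for k,v in s.items() if k!="color"})
    np.save(n+"0.npy",s,allow_pickle=True)
E
```

```text
pics
{'clock': 0.0, 'joint_pos': array([ 1.22128316,  0.60011585, -0.00250647,  1.60011698,  0.00178721,
        0.94289952, -0.07982225]), 'qvel': array([ 0.00088616,  0.00190107,  0.00021784,  0.00127902, -0.00048074,
        0.0008219 , -0.00243408]), 'joint_efforts': array([-6.52790368e-04, -7.65077806e+01,  1.49705362e+00, -2.52364075e+01,
       -5.24379651e-02,  1.66972488e-02,  1.32653972e-04]), 'eef_pos': array([ 0.19517891, -0.69773254,  0.2177718 ]), 'ee_rot': array([-3.11092928e+00, -4.27000287e-01,  5.62702188e-04]), 'force': array([-0.34367701,  0.71628003,  0.15369111]), 'wrist_torque': array([0.01146316, 0.02021306, 0.07043499]), 'finger_force': 0.0, 'width': 0.09309396120457307}
scene {'vfov': 53.39367040709839, 'cx': 324.4437894268002, 'cy': 243.3973507675308, 'world_to_cam': array([[-0.47706376,  0.87874544,  0.01471785,  0.27768895],
       [-0.75175232, -0.41668085,  0.51112183,  0.36023891],
       [ 0.45527863,  0.23277353,  0.85938225, -1.65088095],
       [ 0.        ,  0.        ,  0.        ,  1.        ]])}
side {'vfov': 56.55069740712441, 'cx': 316.9725358937344, 'cy': 241.11956297580628, 'world_to_cam': array([[-0.68827264, -0.72513518, -0.02144158,  0.37429261],
       [ 0.41571628, -0.41846047,  0.80750902, -0.3056786 ],
       [-0.59452565,  0.54687275,  0.58946539, -0.69125686],
       [ 0.        ,  0.        ,  0.        ,  1.        ]])}
wrist {'vfov': 61.44749342642146, 'cx': 322.5839206421268, 'cy': 244.93551865337156, 'hand_eye': array([[ 8.64357705e-04,  9.62974245e-01,  2.69592018e-01,
         7.56228969e-02],
       [ 9.99999233e-01, -5.93181419e-04, -1.08734159e-03,
         4.51432809e-04],
       [-8.87164968e-04,  2.69592751e-01, -9.62974019e-01,
        -1.65404664e-01],
       [ 0.00000000e+00,  0.00000000e+00,  0.00000000e+00,
         1.00000000e+00]])}
```

View pics/scene0.png

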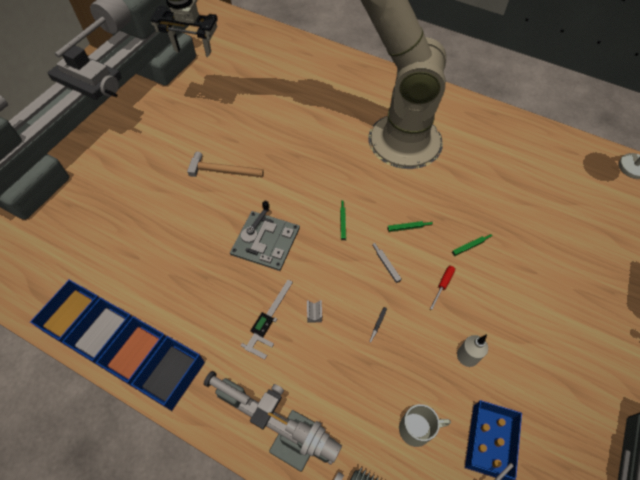

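View pics/side0.png

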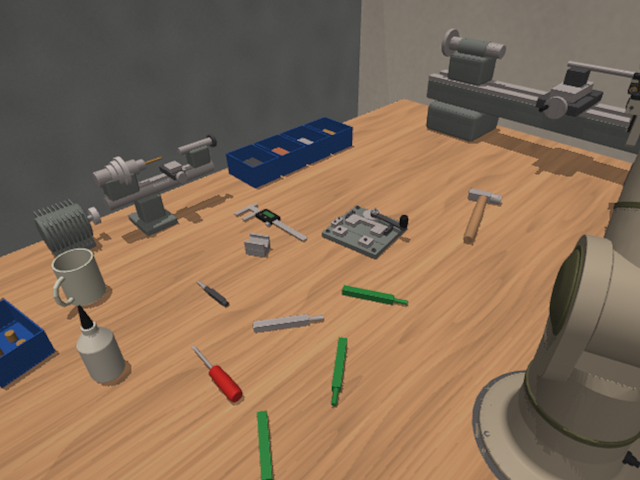

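Scene view: the bright steel blank lies at (387,263) with its spigot toward (375,246). It could be confused with three green look-alikes at (343,220), (410,226) and (472,244), the punch at (378,323) and the screwdriver at (442,288). I choose the grey one. The fixture is at (265,240), with the lever knob at (266,206).

Run:
```python
from h import *
s=np.load("scene0.npy",allow_pickle=True).item(); save(s,"sc1",(225,190,405,290),4.4)
s=np.load("side0.npy",allow_pickle=True).item(); save(s,"si1",(240,195,420,340),4.1)
```

```text
(no output)
```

View pics/sc1.png

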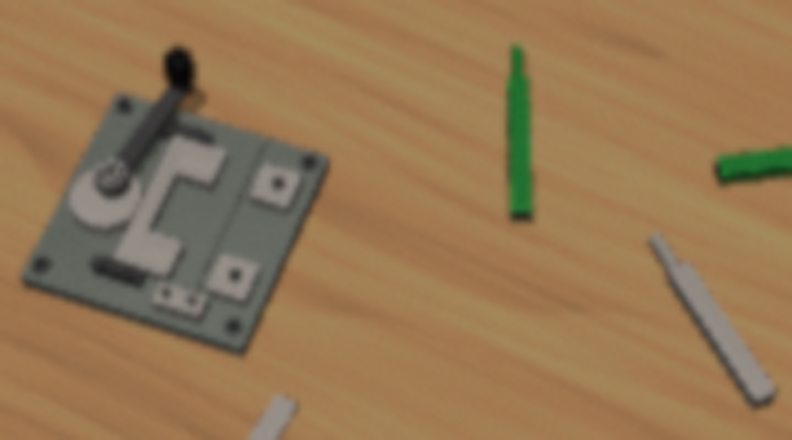

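View pics/si1.png

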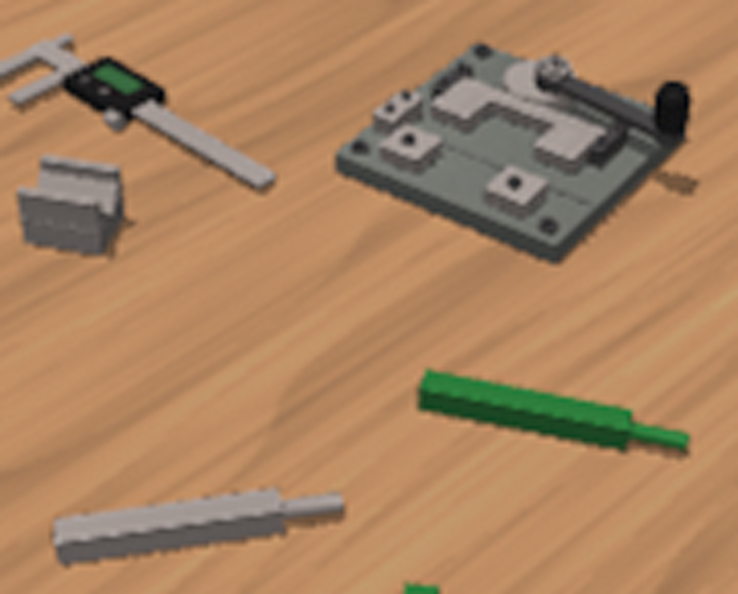

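Both crops confirm it. The grey blank runs from its spigot at crop (655,237) to its square end at (765,390). On the fixture, the stop is at scene crop (180,298), the fence pads are on the right and the jaw is on the left. The lever points back at about its open angle. Next I'll fit the poses from both cameras.

```bash
cat >> h.py <<'E'
def proj(s,P,W=None):
    W=s["world_to_cam"] if W is None else W
    p=np.c_[P,np.ones(len(P))]@W.T
    f=240/np.tan(np.radians(s["vfov"])/2)
    return np.c_[s["cx"]+f*p[:,0]/-p[:,2], s["cy"]-f*p[:,1]/-p[:,2]]
def wristW(s,o):
    from scipy.spatial.transform import Rotation as R
    T=np.eye(4);T[:3,:3]=R.from_rotvec(o["ee_rot"]).as_matrix();T[:3,3]=o["eef_pos"]
    return np.linalg.inv(T@s["hand_eye"])
def place(q,L):
    c,s=np.cos(q[2]),np.sin(q[2]);L=np.array(L,float)/1000
    return np.c_[q[0]+c*L[:,0]-s*L[:,1],q[1]+s*L[:,0]+c*L[:,1],L[:,2]]
def fit(obs,q0):
    # obs: list of (snap,W,[[lx,ly,lz,u,v],...])
    from scipy.optimize import least_squares
    def r(q): return np.concatenate([(proj(s,place(q,np.array(d)[:,:3]),W)-np.array(d)[:,3:]).ravel() for s,W,d in obs])
    z=least_squares(r,q0,loss="soft_l1"); return z.x,r(z.x).reshape(-1,2)
E
python3 - <<'E'
from h import *
a=np.load("scene0.npy",allow_pickle=True).item();b=np.load("side0.npy",allow_pickle=True).item()
def A(L): return [[*l[:3],(l[3]+.5)/4.4+224.5,(l[4]+.5)/4.4+189.5] for l in L]
def B(L): return [[*l[:3],(l[3]+.5)/4.1+239.5,(l[4]+.5)/4.1+194.5] for l in L]
FA=A([[80,45,16,243,347],[80,-115,16,24,277],[-80,-115,16,120,93],[-80,45,16,328,157]])
FB=B([[80,45,16,338,157],[80,-115,16,482,43],[-80,45,16,556,248]])
BA=A([[-85,0,8,654,237],[55,8,16,775,378],[55,-8,16,752,398],[-55,8,16,695,263],[-55,-8,16,670,285]])
BB=B([[-85,0,8,343,504],[55,8,16,65,540],[55,-8,16,55,520],[-55,8,16,285,512],[-55,-8,16,278,490]])
np.set_printoptions(precision=4,suppress=True)
for n,x,y,q in(("fix",FA,FB,[.6,-.3,1]),("blank",BA,BB,[.6,.1,1])):
  for ob in([(a,None,x),(b,None,y)],[(a,None,x)],[(b,None,y)]):
    best=min((fit(ob,[q[0],q[1],t]) for t in(-2,0,2,3.5)),key=lambda z:abs(z[1]).sum())
    print(n,best[0],best[1].round(1).tolist())
  for s,d in((a,x),(b,y)): pass
W=a["world_to_cam"];print("campos",-W[:3,:3].T@W[:3,3])
E
```

```text
fix [ 0.5742 -0.1676  0.1568] [[0.1, -0.2], [-0.9, -0.9], [-0.4, -1.4], [0.8, -1.0], [-1.3, -0.6], [-1.4, 0.1], [-0.1, 0.1]]
fix [ 0.5765 -0.1658  0.1593] [[0.3, 0.6], [-0.8, 0.1], [-0.4, -0.6], [0.9, -0.3]]
fix [ 0.5724 -0.1689  0.1452] [[-0.4, -0.7], [-0.0, 0.2], [0.4, 0.3]]
blank [0.4828 0.1558 0.9743] [[-0.1, -0.6], [-0.1, 2.5], [0.3, 0.2], [-1.7, -1.2], [-0.7, -4.1], [-0.0, 0.1], [-2.2, 0.9], [-0.2, -0.1], [-0.1, 0.2], [0.4, -0.1]]
blank [0.4838 0.1575 0.9731] [[0.2, -0.2], [0.3, 3.0], [0.7, 0.8], [-1.3, -0.7], [-0.3, -3.6]]
blank [0.4829 0.1551 0.9729] [[0.2, -0.1], [-2.0, 0.7], [0.1, -0.4], [0.1, 0.0], [0.6, -0.3]]
campos [1.1549 0.2904 1.2305]
```

Request:
arm_command(moves=[[[0.025, 0.033, 0, 0, 0, 0, -1], [0.025, 0.033, 0, 0, 0, 0, -1], [0.025, 0.033, 0, 0, 0, 0, -1], [0.025, 0.033, 0, 0, 0, 0, -1], [0.025, 0.033, 0, 0, 0, 0, -1], [0.025, 0.033, 0, 0, 0, 0, -1], [0.025, 0.033, 0, 0, 0, 0, -1], [0.025, 0.033, 0, 0, 0, 0, -1], [0.025, 0.033, 0, 0, 0, 0, -1], [0.025, 0.033, 0, 0, 0, 0, -1], [0.025, 0.033, 0, 0, 0, 0, -1], [0.025, 0.033, 0, 0, 0, 0, -1]]])

```text
clock: 1.15
eef_pos: [0.4961, -0.3004, 0.2186]
ee_rot: [-3.112, -0.427, 0.0]
force: [-0.0, 0.1, -0.4]
width: 0.0933
finger_force: 0.0
```

Request:
arm_command(moves=[[[-0.001, 0.038, -0.004, 0, 0, 0.058, -1], [-0.001, 0.038, -0.004, 0, 0, 0.058, -1], [-0.001, 0.038, -0.004, 0, 0, 0.058, -1], [-0.001, 0.038, -0.004, 0, 0, 0.058, -1], [-0.001, 0.038, -0.004, 0, 0, 0.058, -1], [-0.001, 0.038, -0.01, 0, 0, 0.058, -1], [-0.001, 0.038, -0.01, 0, 0, 0.058, -1], [-0.001, 0.038, -0.01, 0, 0, 0.058, -1], [-0.001, 0.038, -0.01, 0, 0, 0.058, -1], [-0.001, 0.038, -0.01, 0, 0, 0.058, -1], [-0.001, 0.038, -0.01, 0, 0, 0.058, -1], [-0.001, 0.038, -0.01, 0, 0, 0.058, -1]]])

```text
clock: 2.15
eef_pos: [0.483, 0.1556, 0.1281]
ee_rot: [2.778, 1.467, 0.0]
force: [0.1, -0.5, 0.4]
width: 0.0928
finger_force: 0.0
```

Request:
arm_command(moves=[[[0, 0, 0, 0, 0, 0, -1], [0, 0, 0, 0, 0, 0, -1], [0, 0, 0, 0, 0, 0, -1]]])

```text
clock: 2.4
eef_pos: [0.4831, 0.1532, 0.1284]
ee_rot: [2.78, 1.462, -0.002]
force: [0.8, -0.1, 0.0]
width: 0.0928
finger_force: 0.0
```

Run:
```python
from h import *
o=env.get_obs(); s=optics.snapshot("wrist"); s["o"]=o; np.save("w1.npy",s,allow_pickle=True); save(s,"w1")
print(o["eef_pos"],o["ee_rot"],o["joint_pos"])
W=wristW(s,o)
print(proj(s,place([.4828,.1558,.9743],[[-85,0,8],[55,8,16],[55,-8,16],[-55,8,16],[-55,-8,16],[0,0,16]]),W).round())
```

```text
[0.48310371 0.15324384 0.12842625] [ 2.78000855e+00  1.46240604e+00 -1.66928712e-03] [-0.26214622  0.48330412 -0.21772525  2.16744258  0.2076703   0.51087737
 -1.23973778]
[[320. 340.]
 [306. 160.]
 [330. 159.]
 [309. 309.]
 [330. 309.]
 [319. 238.]]
```

View pics/w1.png

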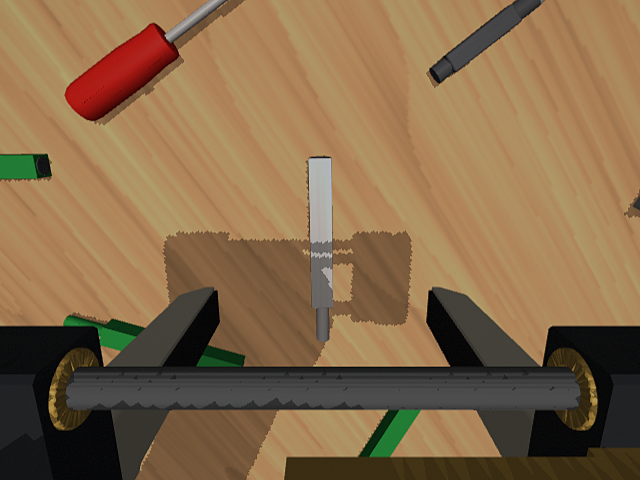

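The wrist view shows the blank under the tool, with the square end at (308..331,158), the shoulder at (311..333,306) and the spigot end at (322,341). That is within 2 px of the prediction. No green bar lies between the fingers.

Run:
```python
from h import *
s=np.load("w1.npy",allow_pickle=True).item();o=s["o"];W=wristW(s,o)
q,r=fit([(s,W,[[-85,0,8,322,340],[55,8,16,308,158],[55,-8,16,331,157.5],[-55,8,16,311,307],[-55,-8,16,333,307]])],[.483,.156,.974])
print(q.round(4),r.round(1).tolist())
from scipy.spatial.transform import Rotation as R
m=R.from_rotvec(o["ee_rot"]).as_matrix();print("toolx",np.arctan2(m[1,0],m[0,0]),m[:,2])
```

```text
[0.4847 0.156  0.9826] [[0.3, -1.3], [-0.3, -0.3], [0.4, -0.1], [0.1, 1.0], [-0.5, 0.7]]
toolx 0.9685297882136616 [-7.53699226e-04 -8.50162558e-04 -9.99999355e-01]
```

Request:
arm_command(moves=[[[0.0015, 0.003, -0.02, 0, 0, 0.013, -1], [0, 0, -0.025, 0, 0, 0, -1], [0, 0, -0.025, 0, 0, 0, -1], [0, 0, -0.025, 0, 0, 0, -0.5], [0, 0, -0.018, 0, 0, 0, -0.4], [0, 0, -0.01, 0, 0, 0, -0.3], [0, 0, 0, 0, 0, 0, -0.3], [0, 0, 0, 0, 0, 0, -0.3]]])

```text
clock: 3.12
eef_pos: [0.485, 0.1558, 0.0059]
ee_rot: [2.771, 1.478, -0.001]
force: [0.5, -0.7, 0.6]
width: 0.0642
finger_force: 0.0
```

Request:
arm_command(moves=[[[0, 0, -0.002, 0, 0, 0, 0.3], [0, 0, 0, 0, 0, 0, 1], [0, 0, 0, 0, 0, 0, 1], [0, 0, 0, 0, 0, 0, 1], [0, 0, 0, 0, 0, 0, 1], [0, 0, 0, 0, 0, 0, 1], [0, 0, 0, 0, 0, 0, 1], [0, 0, 0, 0, 0, 0, 1]]])

```text
clock: 3.78
eef_pos: [0.4848, 0.1569, 0.0037]
ee_rot: [2.77, 1.481, 0.0]
force: [-0.5, -0.9, 4.0]
width: 0.0158
finger_force: 30.0
```

Request:
arm_command(moves=[[[0, 0, 0.02, 0, 0, 0, 1], [0, 0, 0.04, 0, 0, 0, 1], [0, 0, 0.04, 0, 0, 0, 1], [0, 0, 0.04, 0, 0, 0, 1], [0, 0, 0.02, 0, 0, 0, 1]]])

```text
clock: 4.2
eef_pos: [0.4855, 0.1571, 0.1675]
ee_rot: [2.77, 1.481, 0.005]
force: [0.9, 0.4, -2.3]
width: 0.0158
finger_force: 30.0
```

Request:
arm_command(moves=[[[0.0055, -0.027, 0, 0, 0, -0.069, 1], [0.0055, -0.027, 0, 0, 0, -0.069, 1], [0.0055, -0.027, 0, 0, 0, -0.069, 1], [0.0055, -0.027, 0, 0, 0, -0.069, 1], [0.0055, -0.027, 0, 0, 0, -0.069, 1], [0.0055, -0.027, 0, 0, 0, -0.069, 1], [0.0055, -0.027, 0, 0, 0, -0.069, 1], [0.0055, -0.027, 0, 0, 0, -0.069, 1], [0.0055, -0.027, 0, 0, 0, -0.069, 1], [0.0055, -0.027, 0, 0, 0, -0.069, 1], [0.0055, -0.027, 0, 0, 0, -0.069, 1], [0.0055, -0.027, 0, 0, 0, -0.069, 1]]])

```text
clock: 5.2
eef_pos: [0.5504, -0.1685, 0.1632]
ee_rot: [-3.132, -0.236, 0.002]
force: [0.5, 0.8, -2.3]
width: 0.0157
finger_force: 30.0
```

Request:
arm_command(moves=[[[0, 0, 0, 0, 0, 0, 1], [0, 0, 0, 0, 0, 0, 1], [0, 0, 0, 0, 0, 0, 1]]])

```text
clock: 5.45
eef_pos: [0.5502, -0.1666, 0.1631]
ee_rot: [-3.131, -0.243, 0.002]
force: [0.6, 0.4, -2.2]
width: 0.0159
finger_force: 30.0
```

Run:
```python
from h import *
o=env.get_obs(); s=optics.snapshot("wrist"); s["o"]=o; np.save("w2.npy",s,allow_pickle=True); save(s,"w2",None,1.25)
print(o["eef_pos"],o["ee_rot"],o["joint_pos"],o["width"])
W=wristW(s,o)
print(proj(s,place([.5742,-.1676,.1568],[[80,45,16],[80,-115,16],[-80,-115,16],[-80,45,16],[24,8,28],[52,8,28],[-24,8,28],[-52,8,28],[58,-21,30],[58,13,30],[0,-80,38]]),W).round())
```

```text
[ 0.55024765 -0.16656355  0.16313165] [-3.13143015e+00 -2.42585551e-01  1.88975085e-03] [ 0.21536236  0.49043782 -0.02828327  1.99915211  0.02119347  0.65364419
 -1.24260152] 0.01592121935531713
[[266.  92.]
 [487.  92.]
 [466. 296.]
 [274. 296.]
 [317. 172.]
 [317. 132.]
 [318. 235.]
 [318. 269.]
 [358. 123.]
 [310. 123.]
 [438. 206.]]
```

View pics/w2.png

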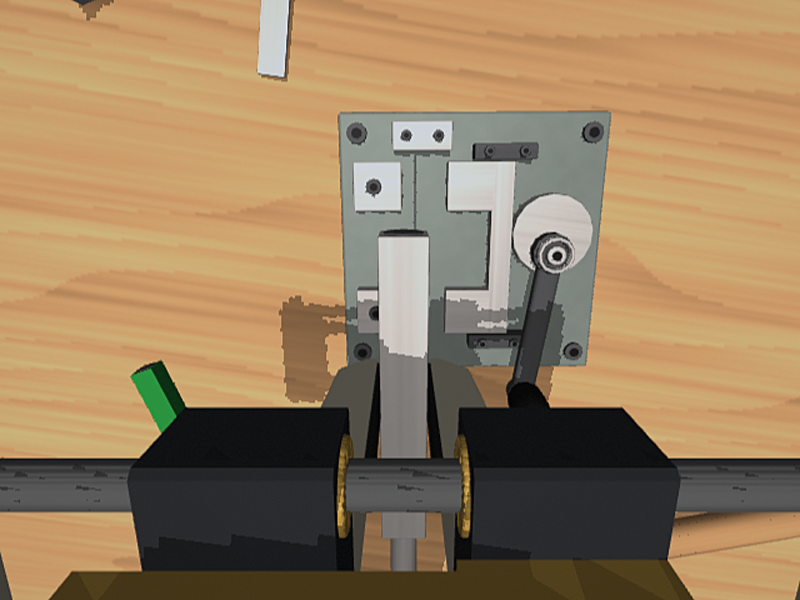

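The wrist view shows the channel clear. The fence pad face is at u≈401 (crop px), the stop face at v≈150 and the pivot at (555,255). The blank is held level, with its end at (379..429,237). The lever is at about its open position, with the knob near (527,390).

Run:
```python
from h import *
s=np.load("w2.npy",allow_pickle=True).item();o=s["o"];W=wristW(s,o)
def S(L): return [[*l[:3],(l[3]+.5)/1.25-.5,(l[4]+.5)/1.25-.5] for l in L]
q,r=fit([(s,W,S([[80,45,16,339,112],[80,-115,16,611,111],[-80,-115,16,585,365],[52,8,28,401,163],[24,8,28,401,208],[58,13,30,393,150],[58,-21,30,452,150],[0,-80,38,555,255]]))],[.574,-.168,.157])
print("fix",q.round(4),r.round(1).tolist())
z=(o["eef_pos"][2]-.004)*1000
b,r=fit([(s,W,S([[55,8,z+16,379,237],[55,-8,z+16,429,237],[-55,8,z+16,382,538],[-55,-8,z+16,425,538]]))],[.55,-.167,.157])
print("blank",b.round(4),r.round(1).tolist(),"tcp",o["eef_pos"].round(4))
from scipy.spatial.transform import Rotation as R
m=R.from_rotvec(o["ee_rot"]).as_matrix();print("toolx",np.arctan2(m[1,0],m[0,0]))
c,sn=np.cos(q[2]),np.sin(q[2]);M=np.array([[c,sn],[-sn,c]])
print("blank in fixture mm",(M@(b[:2]-q[:2])*1000).round(1), "tcp in fix",(M@(o["eef_pos"][:2]-q[:2])*1000).round(1))
print("world shift for fixture x10, y10", c*.01,sn*.01)
```

```text
fix [ 0.5766 -0.1699  0.1567] [[-1.3, -0.5], [1.8, -0.0], [1.2, 2.0], [0.1, -1.3], [0.2, 2.4], [-0.6, 0.2], [0.3, 0.2], [-1.8, -0.7]]
blank [ 0.5502 -0.1673  0.1542] [[-1.1, -0.7], [1.1, -0.6], [-0.4, 1.3], [0.5, 1.3]] tcp [ 0.5502 -0.1666  0.1631]
toolx 0.15462761778337888
blank in fixture mm [-25.7   6.7] tcp in fix [-25.6   7.4]
world shift for fixture x10, y10 0.00987745017331498 0.0015607620169903742
```

Request:
arm_command(moves=[[[0.005, -0.002, -0.02, 0, 0, 0.001, 1], [0.006, -0.002, -0.03, 0, 0, 0.001, 1], [0.006, -0.002, -0.03, 0, 0, 0, 1], [0.006, -0.001, -0.025, 0, 0, 0, 1], [0, 0, -0.014, 0, 0, 0, 1], [0, 0, -0.006, 0, 0, 0, 1], [0, 0, 0, 0, 0, 0, 1], [0, 0, 0, 0, 0, 0, 1]]])

```text
clock: 6.17
eef_pos: [0.5738, -0.1734, 0.039]
ee_rot: [-3.132, -0.246, 0.0]
force: [0.1, -0.7, -2.9]
width: 0.0156
finger_force: 30.0
```

Run:
```python
from h import *
o=env.get_obs(); s=optics.snapshot("wrist"); s["o"]=o; np.save("w3.npy",s,allow_pickle=True); save(s,"w3",(170,40,570,320),2)
print(o["eef_pos"],o["ee_rot"],o["force"])
t=optics.snapshot("side"); save(t,"si3",(310,160,430,270),5)
```

```text
[ 0.57383564 -0.17344426  0.03900679] [-3.13160094e+00 -2.46399002e-01  3.32817165e-04] [ 0.12304714 -0.73232998 -2.88121757]
```

View pics/w3.png

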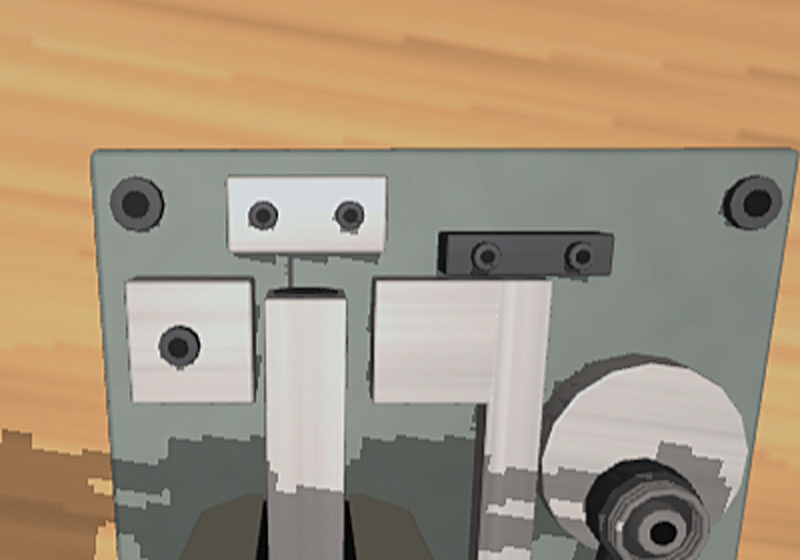

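The close view shows the blank end at crop (266..345,297), between the fence edge (u≈254) and the jaw edge (u≈373). The stop's near edge is at v≈250. I'll refit the relative position.

Run:
```python
from h import *
s=np.load("w3.npy",allow_pickle=True).item();o=s["o"];W=wristW(s,o)
def S(L): return [[*l[:3],(l[3]+.5)/2+169.5,(l[4]+.5)/2+39.5] for l in L]
q,r=fit([(s,W,S([[80,45,16,92,150],[80,-115,16,798,150],[52,8,28,254,279],[24,8,28,254,402],[58,13,30,230,250],[58,-21,30,386,250],[0,-80,38,662,532]]))],[.574,-.168,.157])
print("fix",q.round(4),r.round(1).tolist())
for dz in(3.5,4.5):
  z=(o["eef_pos"][2])*1000-dz
  e,r=fit([(s,W,S([[0,8,z+16,266,297],[0,-8,z+16,345,297]]))],[.62,-.167,.157])
  c,sn=np.cos(q[2]),np.sin(q[2]);M=np.array([[c,sn],[-sn,c]])
  print("blank end in fixture mm",(M@(e[:2]-q[:2])*1000).round(1),"yaw",e[2],r.round(1).tolist())
print("tcp in fix",(M@(o["eef_pos"][:2]-q[:2])*1000).round(1))
```

```text
fix [ 0.5771 -0.1698  0.1513] [[-1.6, -2.6], [5.6, -0.1], [-0.1, 0.0], [0.5, 0.8], [-0.3, 0.8], [1.6, 1.3], [-6.6, -5.0]]
blank end in fixture mm [51.3 -3.2] yaw 0.1578210339016668 [[-1.4, 0.0], [1.4, 0.0]]
blank end in fixture mm [51.2 -3.2] yaw 0.15782101091771625 [[-1.3, 0.0], [1.3, 0.0]]
tcp in fix [-3.8 -3.1]
```

Request:
arm_command(moves=[[[0, -0.0005, -0.006, 0, 0, 0, 1], [0, 0, -0.006, 0, 0, 0, 1], [0, 0, -0.004, 0, 0, 0, 1], [0, 0, -0.002, 0, 0, 0, 1], [0, 0, 0, 0, 0, 0, 1], [0, 0, 0, 0, 0, 0, 1]]])

```text
clock: 6.77
eef_pos: [0.5737, -0.1747, 0.0204]
ee_rot: [-3.132, -0.244, 0.001]
force: [-0.7, 0.3, -2.9]
width: 0.0158
finger_force: 30.0
```

Request:
arm_command(moves=[[[0.002, 0.0003, 0, 0, 0, 0, 1], [0.002, 0.0003, 0, 0, 0, 0, 1], [0.001, 0.0002, 0, 0, 0, 0, 1], [0.0005, 0, 0, 0, 0, 0, 1], [0, 0, 0, 0, 0, 0, 1]]])

```text
clock: 7.18
eef_pos: [0.5795, -0.1739, 0.0207]
ee_rot: [3.132, 0.245, 0.0]
force: [0.6, -0.6, -2.7]
width: 0.0154
finger_force: 30.0
```

Request:
arm_command(moves=[[[0.0006, 0.0001, -0.0005, 0, 0, 0, 1], [0.0006, 0.0001, 0, 0, 0, 0, 1], [0, 0, 0, 0, 0, 0, 1]]])

```text
clock: 7.43
eef_pos: [0.5806, -0.1736, 0.0201]
ee_rot: [-3.132, -0.244, -0.0]
force: [-1.2, 0.3, -2.7]
width: 0.0159
finger_force: 30.0
```

Request:
arm_command(moves=[[[0.0006, 0.0001, -0.0005, 0, 0, 0, 1], [0.0006, 0.0001, 0, 0, 0, 0, 1], [0, 0, 0, 0, 0, 0, 1]]])

```text
clock: 7.68
eef_pos: [0.5808, -0.1737, 0.0198]
ee_rot: [-3.132, -0.244, 0.003]
force: [-3.9, -1.1, 3.2]
width: 0.0157
finger_force: 30.0
```

Request:
arm_command(moves=[[[0.0006, 0.0001, -0.0005, 0, 0, 0, 1], [0.0006, 0.0001, 0, 0, 0, 0, 1], [0, 0, 0, 0, 0, 0, 1]]])

```text
clock: 7.93
eef_pos: [0.5809, -0.1737, 0.0198]
ee_rot: [-3.132, -0.243, 0.005]
force: [-8.8, 0.2, 13.1]
width: 0.0158
finger_force: 30.0
```

Request:
arm_command(moves=[[[-0.0002, 0.001, 0.0008, 0, 0, 0, 1], [-0.0002, 0.001, 0, 0, 0, 0, 1], [0, 0.0007, 0, 0, 0, 0, 1], [0, 0, 0, 0, 0, 0, 1]]])

```text
clock: 8.27
eef_pos: [0.5806, -0.1728, 0.0198]
ee_rot: [3.131, 0.24, -0.005]
force: [-6.0, -5.8, 1.6]
width: 0.0155
finger_force: 30.1
```

Request:
arm_command(moves=[[[0, 0.0006, 0, 0, 0, 0, 1], [0, 0.0006, 0, 0, 0, 0, 1], [0, 0, 0, 0, 0, 0, 1]]])

```text
clock: 8.52
eef_pos: [0.5806, -0.1723, 0.0198]
ee_rot: [3.13, 0.239, -0.005]
force: [-6.3, -8.2, 2.7]
width: 0.0157
finger_force: 30.1
```

Request:
arm_command(moves=[[[-0.001, 0.0006, 0.0003, 0, 0, 0, 1], [0, 0.0006, 0, 0, 0, 0, 1], [0, 0.0006, 0, 0, 0, 0, 1], [0, 0, 0, 0, 0, 0, 1]]])

```text
clock: 8.85
eef_pos: [0.5801, -0.1692, 0.0199]
ee_rot: [3.131, 0.242, -0.004]
force: [-4.9, -5.7, -1.6]
width: 0.0159
finger_force: 30.0
```

Request:
arm_command(moves=[[[0, 0.0006, 0, 0, 0, 0, 1], [0, 0.0006, 0, 0, 0, 0, 1], [0, 0, 0, 0, 0, 0, 1]]])

```text
clock: 9.1
eef_pos: [0.5801, -0.169, 0.0199]
ee_rot: [3.13, 0.241, -0.004]
force: [-5.1, -8.8, -2.7]
width: 0.0157
finger_force: 30.0
```

Request:
arm_command(moves=[[[0, -0.001, 0, 0, 0, 0, 1], [0, 0, 0, 0, 0, 0, 0.4], [0, 0, 0, 0, 0, 0, 0.2], [0, 0, 0, 0, 0, 0, 0.2], [0, 0, 0, 0, 0, 0, 0.2], [0, 0, 0, 0, 0, 0, 0.2]]])

```text
clock: 9.6
eef_pos: [0.5821, -0.167, 0.0203]
ee_rot: [-3.132, -0.245, -0.001]
force: [0.7, -0.5, -0.4]
width: 0.0365
finger_force: 0.0
```

Request:
arm_command(moves=[[[0, 0, 0.01, 0, 0, 0, 0.2], [0, 0, 0.03, 0, 0, 0, 0.2], [0, 0, 0.04, 0, 0, 0, 0.2], [-0.02, -0.005, 0.03, 0, 0, 0, 0.2], [-0.03, -0.01, 0.02, 0, 0, 0, 0.2], [-0.03, -0.015, 0.01, 0, 0, 0, 0], [0, 0, 0, 0, 0, 0, 0], [0, 0, 0, 0, 0, 0, 0]]])

```text
clock: 10.27
eef_pos: [0.5006, -0.1986, 0.162]
ee_rot: [3.131, 0.24, 0.003]
force: [0.1, 0.4, -0.3]
width: 0.0459
finger_force: 0.0
```

Run:
```python
from h import *
o=env.get_obs(); s=optics.snapshot("wrist"); s["o"]=o; np.save("w4.npy",s,allow_pickle=True); save(s,"w4",None,1.25)
print(o["eef_pos"],o["ee_rot"],o["force"],o["width"])
W=wristW(s,o);q=[.577,-.1698,.155]
print((proj(s,place(q,[[58,8,32],[58,-8,32],[-52,8,32],[-82,0,24],[-88.6,-64,68]]),W)*1.25).round())
```

```text
[ 0.50058124 -0.19857098  0.1620457 ] [3.13118341e+00 2.40401915e-01 2.90435209e-03] [ 0.08554797  0.39912123 -0.30754768] 0.045854753393485874
[[355.  44.]
 [385.  44.]
 [360. 249.]
 [375. 295.]
 [490. 327.]]
```

View pics/w4.png

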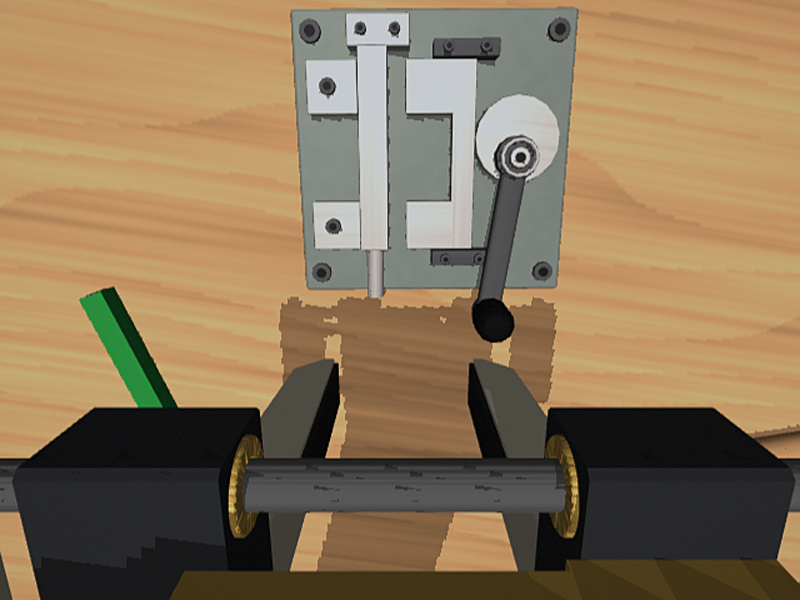

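The blank is seated flat against the stop (crop v≈45) and the fence, with its spigot pointing out at (375,297). It has been released. The knob top centre is at (493,320).

Run:
```python
from h import *
s=np.load("w4.npy",allow_pickle=True).item();o=s["o"];W=wristW(s,o)
def S(L): return [[*l[:3],(l[3]+.5)/1.25-.5,(l[4]+.5)/1.25-.5] for l in L]
q,r=fit([(s,W,S([[80,45,16,291,9],[80,-115,16,578,9],[-80,-115,16,557,289],[-80,45,16,308,288],[24,8,28,357,112],[52,8,28,357,60],[-52,8,28,360,248],[-24,8,28,359,202]]))],[.574,-.168,.157])
print("fix",q.round(4),r.round(1).tolist())
k,r=fit([(s,W,S([[0,0,68,493,320]]))],[.48,-.25,0]);print("knob",k[:2])
c,sn=np.cos(q[2]),np.sin(q[2]);M=np.array([[c,sn],[-sn,c]])
kf=M@(k[:2]-q[:2])*1000; d=kf-[0,-80];print("knob fix",kf,"len",np.hypot(*d),"lever val",(np.arctan2(d[1],d[0])+3.32)%6.283)
for Q in([.577,-.1698,.155],):
  for a in(0,0.05,.1,1.75): 
    t=a-3.32;print(a,place(Q,[[90*np.cos(t),-80+90*np.sin(t),0]])[0])
```

```text
fix [ 0.5764 -0.17    0.1545] [[-1.1, -1.2], [1.9, -1.1], [-0.1, 0.9], [-2.5, 1.8], [0.5, 1.5], [-0.6, -1.0], [0.6, 1.2], [0.5, -0.3]]
knob [ 0.50369953 -0.24767437]
knob fix [-83.84048856 -65.59499462] len 85.06898201587593 lever val 0.008439565262744253
0 [ 0.49937506 -0.24673445  0.        ]
0.05 [ 0.49938223 -0.25123398  0.        ]
0.1 [ 0.49961427 -0.25572752  0.        ]
1.75 [ 0.60331542 -0.33775087  0.        ]
```

Request:
arm_command(moves=[[[0, -0.015, 0, 0, 0, 0, 0], [0, -0.02, -0.01, 0, 0, 0, 0], [0, -0.0145, -0.025, 0, 0, 0, 0], [0, 0, -0.03, 0, 0, 0, 0], [0, 0, -0.03, 0, 0, 0, 0], [0, 0, -0.018, 0, 0, 0, 0], [0, 0, -0.005, 0, 0, 0, 0], [0, 0, 0, 0, 0, 0, 0.2], [0, 0, 0, 0, 0, 0, 0.2]]])

```text
clock: 11.07
eef_pos: [0.5023, -0.2465, 0.0423]
ee_rot: [-3.132, -0.246, 0.0]
force: [-0.1, -1.5, 0.5]
width: 0.039
finger_force: 0.0
```

Run:
```python
from h import *
o=env.get_obs(); s=optics.snapshot("wrist"); save(s,"w5",None,1.25)
print(o["eef_pos"],o["ee_rot"],o["force"],o["width"])
```

```text
[ 0.5023182  -0.24649662  0.04234474] [-3.13172914e+00 -2.45831918e-01  1.90966885e-05] [-0.14313874 -1.51669784  0.50624327] 0.038963968474805113
```

View pics/w5.png

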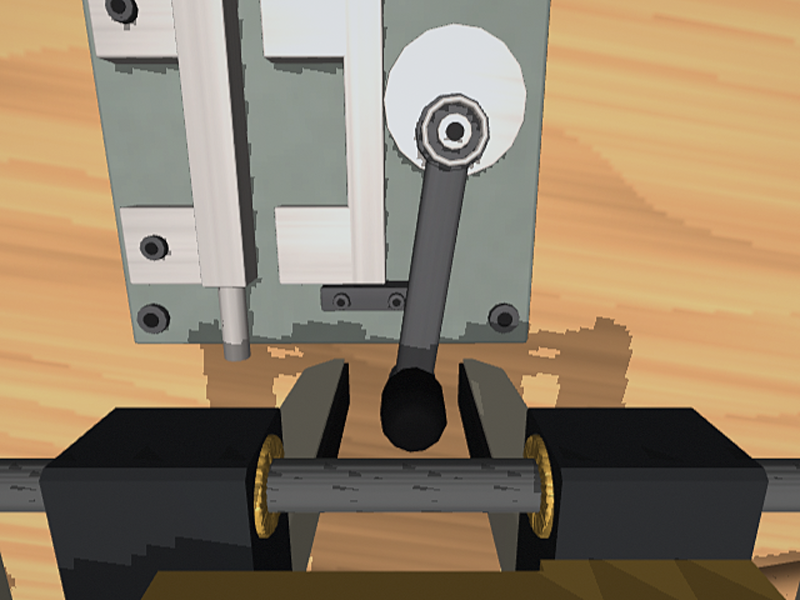

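The knob at crop (414,410) sits between the fingers, which are at u = 349 and 459. Before closing I'll check how it is centred along the finger width.

Run:
```python
from h import *
o=env.get_obs(); s=optics.snapshot("wrist");W=wristW(s,o)
for z in(.068,.053,.038):print(z,(proj(s,np.array([[*o["eef_pos"][:2],z]]),W)*1.25).round())
k,r=fit([(s,W,[[0,0,68,414/1.25,418/1.25]])],[.5,-.25,0]);print(k)
```

```text
0.068 [[402. 420.]]
0.053 [[402. 398.]]
0.038 [[402. 380.]]
[ 0.50369598 -0.25043247  0.        ]
```

Request:
arm_command(moves=[[[0, -0.003, 0, 0, 0, 0, 0.2], [0, 0, 0, 0, 0, 0, 0.5], [0, 0, 0, 0, 0, 0, 1], [0, 0, 0, 0, 0, 0, 1], [0, 0, 0, 0, 0, 0, 1], [0, 0, 0, 0, 0, 0, 1]]])

```text
clock: 11.67
eef_pos: [0.5017, -0.2501, 0.0427]
ee_rot: [3.132, 0.244, 0.001]
force: [-0.4, 0.0, 5.4]
width: 0.0211
finger_force: 30.0
```

Run:
```python
import numpy as np
t=np.linspace(3.156,4.868,25);p=np.c_[np.cos(t),np.sin(t)]*.09
print([[round(a,4),round(b,4)] for a,b in np.diff(p,axis=0).tolist()],np.diff(t)[0], p[-1]-p[0])
```

```text
[[0.0003, -0.0064], [0.0008, -0.0064], [0.0012, -0.0063], [0.0017, -0.0062], [0.0021, -0.0061], [0.0025, -0.0059], [0.003, -0.0057], [0.0034, -0.0055], [0.0037, -0.0052], [0.0041, -0.0049], [0.0044, -0.0046], [0.0048, -0.0043], [0.0051, -0.004], [0.0053, -0.0036], [0.0056, -0.0032], [0.0058, -0.0028], [0.006, -0.0024], [0.0061, -0.0019], [0.0062, -0.0015], [0.0063, -0.0011], [0.0064, -0.0006], [0.0064, -0.0001], [0.0064, 0.0003], [0.0064, 0.0008]] 0.07133333333333347 [ 0.1039392  -0.08761592]
```

Request:
arm_command(moves=[[[0.0003, -0.0064, 0.001, 0, 0, 0.071, 1], [0.0008, -0.0064, 0, 0, 0, 0.071, 1], [0.0012, -0.0063, 0, 0, 0, 0.071, 1], [0.0017, -0.0062, 0, 0, 0, 0.071, 1], [0.0021, -0.0061, 0, 0, 0, 0.071, 1], [0.0025, -0.0059, 0, 0, 0, 0.071, 1]]])

```text
clock: 12.17
eef_pos: [0.5102, -0.2865, 0.0429]
ee_rot: [-3.007, -0.907, 0.0]
force: [1.0, 3.5, -3.2]
width: 0.021
finger_force: 30.0
```

Request:
arm_command(moves=[[[0.003, -0.0057, 0, 0, 0, 0.071, 1], [0.0034, -0.0055, 0, 0, 0, 0.071, 1], [0.0037, -0.0052, 0, 0, 0, 0.071, 1], [0.0041, -0.0049, 0, 0, 0, 0.071, 1], [0.0044, -0.0046, 0, 0, 0, 0.071, 1], [0.0048, -0.0043, 0, 0, 0, 0.071, 1]]])

```text
clock: 12.67
eef_pos: [0.5334, -0.316, 0.0428]
ee_rot: [-2.746, -1.522, 0.0]
force: [-0.0, 5.7, -0.8]
width: 0.0206
finger_force: 30.0
```

Request:
arm_command(moves=[[[0.0051, -0.004, 0, 0, 0, 0.071, 1], [0.0053, -0.0036, 0, 0, 0, 0.071, 1], [0.0056, -0.0032, 0, 0, 0, 0.071, 1], [0.0058, -0.0028, 0, 0, 0, 0.071, 1], [0.006, -0.0024, 0, 0, 0, 0.071, 1], [0.0061, -0.0019, 0, 0, 0, 0.071, 1]]])

```text
clock: 13.17
eef_pos: [0.5668, -0.3331, 0.0428]
ee_rot: [-2.361, -2.067, -0.0]
force: [-2.1, 6.9, 3.4]
width: 0.0213
finger_force: 30.0
```

Request:
arm_command(moves=[[[0.0062, -0.0015, 0, 0, 0, 0.071, 1], [0.0063, -0.0011, 0, 0, 0, 0.071, 1], [0.0064, -0.0006, 0, 0, 0, 0.071, 1], [0.0064, -0.0001, 0, 0, 0, 0.071, 1], [0.0064, 0.0003, 0, 0, 0, 0.071, 1], [0, 0, 0, 0, 0, 0, 1], [0, 0, 0, 0, 0, 0, 1]]])

```text
clock: 13.75
eef_pos: [0.5987, -0.3354, 0.0428]
ee_rot: [-1.962, -2.449, -0.003]
force: [-2.0, 6.9, 2.7]
width: 0.0212
finger_force: 30.0
```

Run:
```python
from h import *
o=env.get_obs(); s=optics.snapshot("wrist"); s["o"]=o; np.save("w6.npy",s,allow_pickle=True); 
im=s["color"][:,:,::-1]; t=optics.snapshot("side"); a=t["color"][155:275,300:460,::-1]
cv2.imwrite("pics/w6.png",np.vstack([cv2.resize(im[:300],(640,300)),cv2.resize(a,(400,300),interpolation=cv2.INTER_CUBIC).__class__ and cv2.copyMakeBorder(cv2.resize(a,(400,300),interpolation=cv2.INTER_CUBIC),0,0,0,240,cv2.BORDER_CONSTANT)]))
print(o["eef_pos"],o["ee_rot"],o["force"],o["width"])
```

```text
[ 0.59865062 -0.33538536  0.04275138] [-1.96198142 -2.44904547 -0.00254585] [-1.9689766   6.91803963  2.68785623] 0.02116675653681051
```

View pics/w6.png

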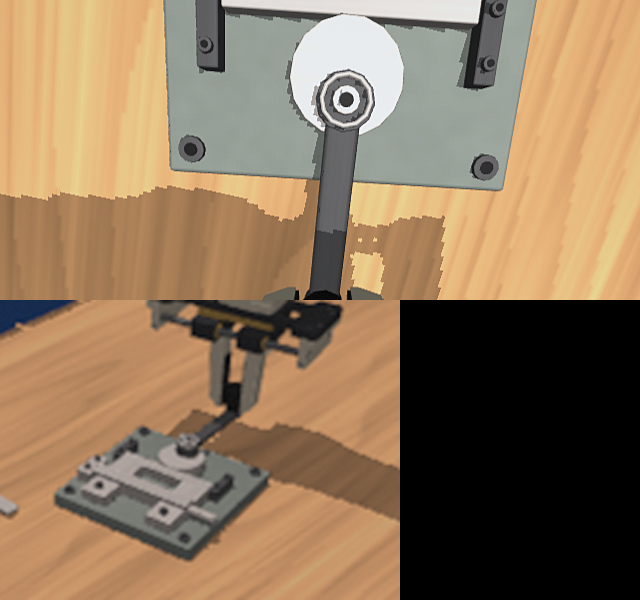

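The wrist view (top) shows the lever running from its pivot at (346,98) to the knob at (322,297), nearly square to the plate edge (169,171)-(503,189). The side view shows the jaw closed on the blank. Now I'll compute the lever angle.

Run:
```python
from h import *
s=np.load("w6.npy",allow_pickle=True).item();o=s["o"];W=wristW(s,o)
def pt(u,v,z): return fit([(s,W,[[0,0,z,u,v]])],[.58,-.25,0])[0][:2]
ang=lambda d:np.arctan2(d[1],d[0])
e=[pt(169,171,16),pt(503,189,16)];print("edge",e,np.hypot(*(e[1]-e[0])))
x=e[1]-e[0]; y=ang(x); y=y if abs(y)<1 else ang(-x); print("fix yaw from edge",y)
for a,b in(((325,150),(316,228)),((354,150),(347,228))):
  d=pt(*b,38)-pt(*a,38); print("lever edge world",ang(d),"value",ang(d)-y+3.32)
tcp=o["eef_pos"][:2]
for Q in([.577,-.1698,.155],[.5766,-.1699,.1567],[.5764,-.17,.1545]):
  p=place(Q,[[0,-80,0]])[0][:2]; d=tcp-p; print("tcp-based",np.hypot(*d),ang(d)-Q[2]+3.32)
```

```text
edge [array([ 0.51660465, -0.29583805]), array([ 0.67277986, -0.26942913])] 0.1583923183588618
fix yaw from edge 0.16751344762444792
lever edge world -1.4663014581131635 value 1.6861850942623884
lever edge world -1.4212567623283618 value 1.73122979004719
tcp-based 0.08704271115793241 1.701254548383666
tcp-based 0.08699308323562349 1.7026876391402008
tcp-based 0.08690854684118804 1.709324522014554
```

Run:
```python
import numpy as np
from scipy.optimize import least_squares as L
P=np.array([[.5017,-.2501],[.5102,-.2865],[.5334,-.316],[.5668,-.3331],[.5987,-.3354]])
z=L(lambda q:np.hypot(*(P-q[:2]).T)-q[2],[.59,-.249,.09]);print(z.x,z.fun*1e3)
d=P[-1]-z.x[:2];print([np.arctan2(d[1],d[0])-y+3.32 for y in(.152,.156,.16)])
```

```text
[ 0.58884671 -0.24876636  0.08717896] [-0.02204439  0.05138559 -0.03137856 -0.0111821   0.01322037]
[np.float64(1.7104522017241228), np.float64(1.7064522017241228), np.float64(1.7024522017241228)]
```

Request:
arm_command(moves=[[[0.002, 0.0002, 0, 0, 0, 0.022, 1], [0.0018, 0.0003, 0, 0, 0, 0.022, 1], [0, 0, 0, 0, 0, 0, 1], [0, 0, 0, 0, 0, 0, 1], [0, 0, 0, 0, 0, 0, 1], [0, 0, 0, 0, 0, 0, 1]]])

```text
clock: 14.35
eef_pos: [0.6011, -0.3351, 0.0427]
ee_rot: [-1.908, -2.49, 0.0]
force: [-6.0, 6.5, 5.2]
width: 0.0209
finger_force: 30.0
```

Run:
```python
from h import *
o=env.get_obs();p=o["eef_pos"];d=p[:2]-[.58885,-.24877]
print(p,o["force"],o["width"],o["finger_force"],o["clock"],np.hypot(*d),np.arctan2(d[1],d[0])-.156+3.32)
s=optics.snapshot("scene")
W=None;print(proj(s,place([.577,-.1698,.155],[[3,0,32]])))
```

```text
[ 0.60107587 -0.33506915  0.04269543] [-6.02542262  6.51622008  5.19292135] 0.02086269643570943 30.001047126716003 14.35 0.08716085878203406 1.733935706027493
[[274.17707129 239.58789232]]
```

Request:
arm_command(moves=[[[0.0012, 0.0001, 0, 0, 0, 0.008, 1], [0.0005, 0.0001, 0, 0, 0, 0.008, 1], [0, 0, 0, 0, 0, 0, 1], [0, 0, 0, 0, 0, 0, 1], [0, 0, 0, 0, 0, 0, 1], [0, 0, 0, 0, 0, 0, 1], [0, 0, 0, 0, 0, 0, 1], [0, 0, 0, 0, 0, 0, 1]]])

```text
clock: 15.07
eef_pos: [0.6022, -0.335, 0.0427]
ee_rot: [-1.887, -2.504, 0.001]
force: [-7.5, 7.1, 6.0]
width: 0.0208
finger_force: 30.0
```

Run:
```python
from h import *
o=env.get_obs();p=o["eef_pos"];d=p[:2]-[.58885,-.24877]
print(p,o["force"],o["width"],o["finger_force"],o["clock"],np.hypot(*d),np.arctan2(d[1],d[0])-.156+3.32)
```

```text
[ 0.60221872 -0.33495264  0.04266791] [-7.51867022  7.13838424  6.00088454] 0.020815996129894515 30.001313007669523 15.0667 0.08721336279649153 1.74709798221525
```

```bash
python3 -c "
from cell import workorder; print(workorder.sign_off())"
```

```text
the job is handed in; nothing more can be done
None
```

The blank is seated against the stop and clamped, and the arm is holding the lever at about 1.75 rad by its knob; the job was handed in at 15 s, and no verdict came back.

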